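# Isolate the transformer's bay and set the transformer on the test plate

## Task

Find the bay in which the transformer stands and switch off the lever of that bay only, pulling it fully towards the robot before the transformer is moved; the other two levers stay on and nothing else on the bench is disturbed. Then lift the transformer out, turn it, and set it down gently and upright on the test plate, the foot at its terminal end flush against the steel stop, within the stop's length.

Things in the scene. Friction and masses are not known exactly. Their poses are not given: they have to be found in the camera images.
- console: Fixed white console, a flat deck 250 (x) x 400 (y) mm, 30 mm high, with three square bays outlined in black on its deck, side by side along its y, and one isolating lever in front (local -x) of each. Origin: centre of its underside; local x points from levers to bays (roughly away from the robot), local y to the left.
- transformer: Loose transformer, 0.7 kg: steel foot plate 96 (x) x 56 (y) x 5 mm; on it a dark core 66 x 40 mm, up to z = 65 mm, with a copper winding bulging to 56 mm in y at z = 20 to 48. Grip the core's top, 40 mm wide across y, plain at z = 49 to 65. Origin: centre of the foot's underside. Local +x points to the end with the white terminal block, at the start roughly away from the robot.
- terminal_edge (a point): Middle of the lower edge of the transformer's foot at its terminal end: 48 mm along local +x from its origin, z = 0; axes as the transformer's. The white terminal block stands above, at x = 33 to 47 mm, z = 32 to 48 mm, inside the foot's outline.
- contactor: Contactor, a grey block 70 x 45 x 48 mm with a black upper block 44 x 43 mm, 77 mm high in all, standing loose in one of the bays; not to be moved. Origin: centre of its underside.
- protection_switch: Motor protection switch, a black block 80 x 50 x 42 mm with a round rotary grip on top (55 mm high in all), standing loose in one of the bays; not to be moved. Origin: centre of its underside.
- test_plate: Fixed aluminium test plate, 10 mm thick, local x -100 to +85 mm, y -85 to +85 mm. Near its local +x edge, on the side away from the console, a bent steel angle is bolted as a stop: its upright leg runs 160 mm along local y, 4 mm thick, 15 mm above the plate. Origin: on the plate's underside, axes z up.
- stop_face (a point): Middle of the stop's inner face, at the plate's top surface (z = 10 mm above the plate's origin, 60 mm along its local +x). Axes as the plate's: local +x points from the plate into the stop.
- travel_mug: White drinking mug with black lid, 76 mm wide, 121 mm high; bystander. Origin: centre of its underside.
- shaft_coupling: Aluminium cylinder 44 mm wide and 40 mm high standing on the table; bystander. Origin: centre of its underside.
- lever_left (a joint): Isolating lever of the left bay (as seen from the robot). 1.0 rad = on, leaning away from the robot, towards its bay; 0 = off, leaning towards the robot (end stops at both). It swings about a pivot 52 mm above the table, parallel to the console's y, and stays where it is left; about 1 N at its ball moves it.
- lever_left_tip (a point): Centre of the black ball (26 mm diameter) at the end of the left lever, 60 mm from its pivot; the pivot is 80 mm in front of the console's centre, level with the bay's centre in console y, and its 70 x 50 mm housing rises 25 mm above the deck.
- bay_left (a point): Centre of the left bay, a 120 mm square outline on the deck (30 mm above the table), 55 mm behind the console's centre and 135 mm from the next bay; axes as the console's.
- lever_middle (a joint): Isolating lever of the middle bay (as seen from the robot). 1.0 rad = on, leaning away from the robot, towards its bay; 0 = off, leaning towards the robot (end stops at both). It swings about a pivot 52 mm above the table, parallel to the console's y, and stays where it is left; about 1 N at its ball moves it.
- lever_middle_tip (a point): Centre of the black ball (26 mm diameter) at the end of the middle lever, 60 mm from its pivot; the pivot is 80 mm in front of the console's centre, level with the bay's centre in console y, and its 70 x 50 mm housing rises 25 mm above the deck.
- bay_middle (a point): Centre of the middle bay, a 120 mm square outline on the deck (30 mm above the table), 55 mm behind the console's centre and 135 mm from the next bay; axes as the console's.
- lever_right (a joint): Isolating lever of the right bay (as seen from the robot). 1.0 rad = on, leaning away from the robot, towards its bay; 0 = off, leaning towards the robot (end stops at both). It swings about a pivot 52 mm above the table, parallel to the console's y, and stays where it is left; about 1 N at its ball moves it.
- lever_right_tip (a point): Centre of the black ball (26 mm diameter) at the end of the right lever, 60 mm from its pivot; the pivot is 80 mm in front of the console's centre, level with the bay's centre in console y, and its 70 x 50 mm housing rises 25 mm above the deck.
- bay_right (a point): Centre of the right bay, a 120 mm square outline on the deck (30 mm above the table), 55 mm behind the console's centre and 135 mm from the next bay; axes as the console's.
Mind the look-alikes: they are no part of the job. What is shaped like the transformer but yellow is not meant.

How it is judged:
By the outcome, as a careful person would: the job done as asked, in the order asked, and still so for the second after the job is handed in, with the robot touching nothing.
It also fails if it takes over 54 s, if anything falls off the work surface, if the arm or the gripper's body presses on something with over 40 N, if the wrist force passes 120 N, or if a joint passes its speed limit or range.

## Robot

A 6-joint arm with a two-finger parallel gripper is mounted at the origin on the work surface. World frame = base frame: x ahead of the robot, y to its left, z up, the work surface at z = 0. Lengths are in m, angles in rad, forces in N, time in s.
With the tool pointing down it reaches from about 0.4 to 0.825 m from the base axis. Payload 7 kg.
Tool frame: the origin (TCP) lies on the centre line of the jaws, within the pads' length; the fingertips stand 22 mm ahead of it and the grasp point (between the pads) lies 3 mm ahead of it; z points along the fingers, y is the direction in which the jaws open and shut (so a half turn about z gives the same grasp; the last joint's range is limited). The gripper opens to 88 mm and grips with 3 to 60 N. Pads are 19 mm wide; open, the fingers measure 130 mm over their backs; the gripper's body (78 mm by 193 mm) begins 47 mm behind the grasp point.
Start: joints at [-0.957, 0.359, 0.012, 0, -1.224, -0.288], TCP at [0.216, -0.639, 0.249] pointing down, gripper open.
Joint ranges: [-3.07, 3.07], [-1.43, 2.12], [-1.02, 1.25], [-3.03, 1.67], [-3.05, -0], [-3.03, 3.03]. Speed limits (rad/s): [2.39, 2.39, 3.01, 3.14, 3.14, 3.14].

## Interface

Orientations are given as [roll, pitch, yaw] about the fixed x, y, z axes, in that order (R = Rz(yaw) Ry(pitch) Rx(roll)).
In Python, from station import arm gives the robot as it stands. The module is installed in compiled form; this text tells all that it offers.
- The arm moves only by the tool arm_command, never from a script. Its argument "motion" is a list of rows, each a list of 3 entries, a list of its own where there are three numbers: the shift along the tool's x, y, z in mm, then the turn, a rotation vector about the tool's x, y, z in degrees, then the opening, from 0 (shut) to 1 (fully open). In form: [[[tx, ty, tz], [wx, wy, wz], grip], ...]. A call has 1 to 20 rows; each row shifts and turns the commanded pose from where the row before left it, along the tool's axes as they then stand; what a row does not reach is not made up. A row lasts 1/12 s, in which the tool goes at most 41.7 mm and 7.16 degrees, less where a joint would pass 70% of its speed; a pose out of reach is approached as far as the arm can. A call is refused whole if a number of a shift passes 41.7 or a number of a turn 7.16, either way. A call with a gripper value outside its range is refused whole. The fingers move at their own pace and stop on an object; "newtons" is the grip in N (left out, the last holds). Time passes only in rows, so rows that do not move let the fingers close. It gives the time, the measured TCP pose, the force and the opening at its end, in the units of the state.
- arm.get_state(): the state, without advancing time (a new reading comes with each control period).
- arm.grab_frame(name): name is "scene" or "top" or "wrist"; returns the picture (480x640x3 uint8, red, green, blue); there is no depth.
- arm.camera_info(name): a dict with "fov_y" (degrees; the focal length in pixels is half the picture's height over the tangent of half this angle, whatever the lens; pixels are square), "cx", "cy" (the principal point, pixels), "view" (4x4, takes a point from world to camera coordinates); the wrist camera has in their place "tool_from_camera" (4x4, takes a point from camera to tool coordinates, whose origin is the TCP and whose axes are the flange's). Camera axes: x right, y down, z forward; pixel columns grow to the right and rows downward; lengths in m; the calibration is good to about 2 mm. A picture is of the moment at which its call begins: read the wrist's pose just before it. camera_info takes no time and is no camera call.
- arm.job_done(): hands the job in, once; it reports no verdict.
The state is a dict: "t": time; "q": joint angles; "qd": joint speeds; "joint_efforts": joint torques, N m; "eef_pos": TCP position; "ee_rot": TCP orientation; "force": force on the tool from outside, world axes, zero at the start; "moment": the same for the moment, N m; "width": finger opening in m.
Only numpy, scipy, OpenCV 4.12 (cv2) and the standard library are available. Lean on these libraries where they do the work, as an engineer would, in place of code of your own. Each camera call takes 0.05 s, during which the arm holds its last target. There are 200 camera calls.

## Working session

There is one attempt and no reset: what is moved stays moved. The work goes in short steps, Python scripts to look and compute and a tool call to move; the robot and the scene stay as the last step left them, time stands still between calls to the robot, and variables do not carry over. Pictures are saved under pics/ and viewed, on a budget of 10 in all, crops included, one or two more only if the job needs it, and the job is handed in when it is done.

Besides the shell and the picture viewer there is one more tool, called after "Call:" as name([rows], argument=value, ...), one row to a line, values as JSON. arm_command: Moves the arm, as the interface text tells. Its arguments: {"type":"object","properties":{"motion":{"type":"array","items":{"type":"array"}},"newtons":{"type":"number"}},"required":["motion"]}

```bash
mkdir -p pics
python3 - <<'E'
from station import arm
import cv2,numpy as np
np.set_printoptions(precision=4,suppress=True)
print(arm.get_state())
for n in("scene","top"):
    f=arm.grab_frame(n);cv2.imwrite(f"pics/{n}0.png",f[:,:,::-1]);print(n,arm.camera_info(n))
print(arm.camera_info("wrist"))
E
```

```text
{'t': 0.0, 'q': array([-0.9569,  0.3594,  0.011 , -0.0004, -1.2241, -0.2881]), 'qd': array([ 0.0006,  0.0012, -0.0009,  0.0004, -0.0012,  0.0003]), 'joint_efforts': array([  0.0023, -58.2714,  29.3057,   6.9973,   0.0069,  -0.0001]), 'eef_pos': array([ 0.2159, -0.6391,  0.2476]), 'ee_rot': array([ 3.1399, -0.0001, -2.816 ]), 'force': array([-0.1117, -0.2842, -1.0141]), 'moment': array([ 0.0119,  0.0136, -0.0081]), 'width': 0.08773595354124131}
scene {'fov_y': 52.58701445817797, 'cx': 311.4107499460643, 'cy': 240.12196787416246, 'view': array([[ 0.229 ,  0.9732,  0.0205, -0.1464],
       [ 0.5589, -0.1142, -0.8213, -0.2136],
       [-0.797 ,  0.1996, -0.5701,  1.6359],
       [ 0.    ,  0.    ,  0.    ,  1.    ]])}
top {'fov_y': 52.40891048533956, 'cx': 322.84429041818345, 'cy': 238.67837120274226, 'view': array([[ 0.0245, -0.9995,  0.0219, -0.0175],
       [-0.993 , -0.0269, -0.1153,  0.5527],
       [ 0.1158, -0.0189, -0.9931,  1.293 ],
       [ 0.    ,  0.    ,  0.    ,  1.    ]])}
{'fov_y': 66.01995982407426, 'cx': 320.60918670648545, 'cy': 242.22259480366824, 'tool_from_camera': array([[-0.0007, -0.959 , -0.2835,  0.0775],
       [ 1.    , -0.0008,  0.0004,  0.0006],
       [-0.0006, -0.2835,  0.959 , -0.1362],
       [ 0.    ,  0.    ,  0.    ,  1.    ]])}
```

View pics/top0.png

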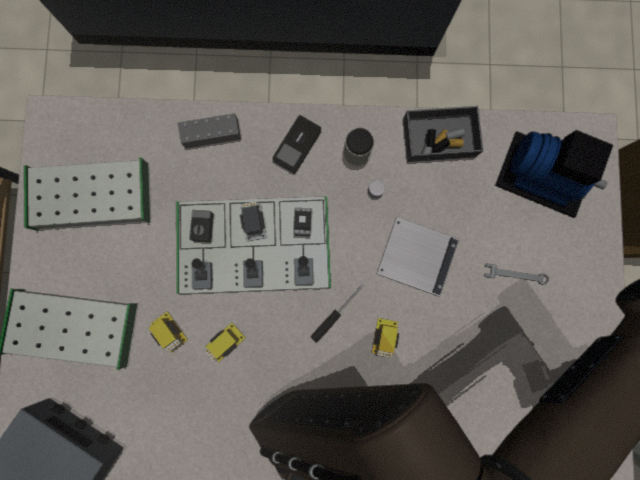

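View pics/scene0.png

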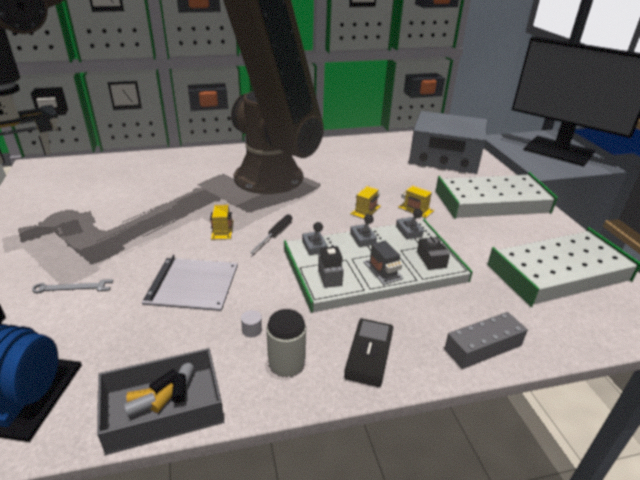

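The middle bay at top-view (252,222) holds a block with copper sides and a white terminal block. The left bay (202,226) shows a round grip, so that is the protection switch. The right bay (303,222) is the contactor. The three yellow look-alikes are at (168,331), (225,342) and (386,337). I'll confirm this in an enlarged crop and measure.

```bash
cat > h.py <<'E'
import numpy as np,cv2
from station import arm
np.set_printoptions(precision=4,suppress=True)
def ray(name,uv,z,st=None):
    c=arm.camera_info(name);f=240/np.tan(np.radians(c['fov_y']/2))
    if name=='wrist':
        from scipy.spatial.transform import Rotation as R
        T=np.eye(4);T[:3,:3]=R.from_euler('xyz',st['ee_rot']).as_matrix();T[:3,3]=st['eef_pos']
        M=T@c['tool_from_camera']
    else: M=np.linalg.inv(c['view'])
    uv=np.atleast_2d(uv).astype(float)
    d=np.c_[(uv[:,0]-c['cx'])/f,(uv[:,1]-c['cy'])/f,np.ones(len(uv))]@M[:3,:3].T
    return M[:3,3]+d*((z-M[2,3])/d[:,2])[:,None]
def proj(name,P):
    c=arm.camera_info(name);f=240/np.tan(np.radians(c['fov_y']/2))
    q=np.atleast_2d(P)@c['view'][:3,:3].T+c['view'][:3,3]
    return q[:,:2]/q[:,2:]*f+[c['cx'],c['cy']]
E
python3 - <<'E'
from h import *
f=cv2.imread('pics/top0.png')
c=cv2.resize(f[190:300,170:335],None,fx=4.8,fy=4.8,interpolation=cv2.INTER_CUBIC);cv2.imwrite('pics/crop1.png',c)
g=f.astype(int);hsv=cv2.cvtColor(f,cv2.COLOR_BGR2HSV)
print(f[255,410],f[275,215],f[300,200],f[242,185])
# plate: bluish-grey vs pinkish table
d=g[:,:,0]-g[:,:,2]
print('diff',d[255,410],d[300,200])
m=((d>d[300,200]+6)).astype(np.uint8)*255;m[:210]=0;m[300:]=0;m[:,:370]=0;m[:,465:]=0
m=cv2.morphologyEx(m,cv2.MORPH_OPEN,np.ones((3,3)))
ct=max(cv2.findContours(m,0,2)[0],key=cv2.contourArea);r=cv2.minAreaRect(ct);b=cv2.boxPoints(r);print('plate',r,b)
print(ray('top',b,.01))
print('deck',ray('top',[(178,203),(326,198),(329,287),(178,292)],.03))
E
```

```text
[144 142 145] [149 157 157] [129 133 139] [137 145 143]
diff -1 -10
plate ((417.716064453125, 256.525634765625), (67.0139389038086, 60.831661224365234), 19.29004669189453) [[376.0424 274.1648]
 [396.1381 216.7484]
 [459.3898 238.8864]
 [439.294  296.3029]]
[[ 0.4614 -0.1521  0.01  ]
 [ 0.6226 -0.2064  0.01  ]
 [ 0.5652 -0.3832  0.01  ]
 [ 0.4053 -0.3266  0.01  ]]
deck [[ 0.6404  0.3942  0.03  ]
 [ 0.666  -0.0092  0.03  ]
 [ 0.4227 -0.023   0.03  ]
 [ 0.3994  0.38    0.03  ]]
```

View pics/crop1.png

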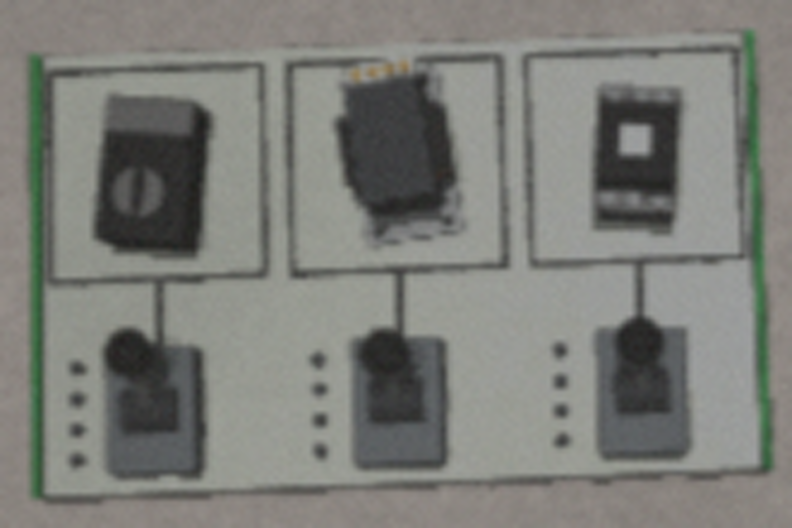

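The crop confirms it: the transformer is in the middle bay, with its white and copper terminal end facing away at crop (385,75). The protection switch is on the left and the contactor on the right. I'll move above the middle bay, then turn the tool.

Call:
arm_command([
  [[-27,34,0],[0,0,0],1],
  [[-27,34,0],[0,0,0],1],
  [[-27,34,0],[0,0,0],1],
  [[-27,34,0],[0,0,0],1],
  [[-27,34,0],[0,0,0],1],
  [[-27,34,0],[0,0,0],1],
  [[-27,34,0],[0,0,0],1],
  [[-27,34,0],[0,0,0],1],
  [[-27,34,0],[0,0,0],1],
  [[-27,34,0],[0,0,0],1],
  [[-27,34,0],[0,0,0],1],
  [[-27,34,0],[0,0,0],1],
  [[-27,34,0],[0,0,0],1],
  [[-27,34,0],[0,0,0],1],
  [[-27,34,0],[0,0,0],1],
  [[-27,34,0],[0,0,0],1],
  [[-27,34,0],[0,0,0],1],
  [[-27,34,0],[0,0,0],1],
  [[-27,34,0],[0,0,0],1],
  [[-27,34,0],[0,0,0],1],
])

```text
t: 1.77
eef_pos: [0.4981, 0.1468, 0.2485]
ee_rot: [3.142, -0.0, -2.815]
force: [1.5, -0.9, -0.6]
width: 0.0878
```

Call:
arm_command([
  [[0,0,0],[0,0,-7.1],1],
  [[0,0,0],[0,0,-7.1],1],
  [[0,0,0],[0,0,-7.1],1],
  [[0,0,0],[0,0,-7.1],1],
  [[0,0,0],[0,0,-7.1],1],
  [[0,0,0],[0,0,-7.1],1],
  [[0,0,0],[0,0,-7.1],1],
  [[0,0,0],[0,0,-7.1],1],
  [[0,0,0],[0,0,-7.1],1],
  [[0,0,0],[0,0,-7.1],1],
  [[0,0,0],[0,0,-7.1],1],
  [[0,0,0],[0,0,-7.1],1],
  [[0,0,0],[0,0,-7.1],1],
  [[0,0,0],[0,0,-7.1],1],
  [[0,0,0],[0,0,-7.1],1],
  [[0,0,0],[0,0,-7.1],1],
  [[0,0,0],[0,0,-7.1],1],
  [[0,0,0],[0,0,-7.1],1],
  [[0,0,0],[0,0,-7.1],1],
  [[0,0,0],[0,0,-7.1],1],
])

```text
t: 3.43
eef_pos: [0.4979, 0.1445, 0.2482]
ee_rot: [3.141, 0.001, -0.331]
force: [0.7, -0.4, 0.4]
width: 0.0878
```

Call:
arm_command([
  [[0,0,0],[0,0,-7.1],0],
  [[0,0,0],[0,0,-7.1],0],
  [[0,0,0],[0,0,-7.1],0],
  [[0,0,0],[0,0,0],0],
  [[0,0,0],[0,0,0],0],
])

```text
t: 3.85
eef_pos: [0.4979, 0.1446, 0.2483]
ee_rot: [3.141, 0.0, 0.03]
force: [0.5, 0.5, 0.2]
width: 0.06
```

Run:
```python
from h import *
st=arm.get_state();f=arm.grab_frame('wrist')[:,:,::-1];cv2.imwrite('pics/w1.png',f);np.save('w1.npy',np.r_[st['eef_pos'],st['ee_rot']])
print(st['q'],st['eef_pos'],st['ee_rot'])
print('bay mid from top',ray('top',[252.7,224.2],.03),'ball',ray('top',[250.2,263.3],.105))
print('core corners',ray('top',np.array([(342,85),(418,72),(440,200),(365,212)])/4.8+[170,190],.095))
```

```text
[ 0.6614  0.1006 -0.3287 -0.0001 -1.142   0.9398] [0.4979 0.1446 0.2483] [3.1414 0.0005 0.0303]
bay mid from top [[0.5877 0.1887 0.03  ]] ball [[0.4764 0.1814 0.105 ]]
core corners [[0.6208 0.2119 0.095 ]
 [0.6291 0.1712 0.095 ]
 [0.5596 0.1566 0.095 ]
 [0.552  0.1965 0.095 ]]
```

View pics/w1.png

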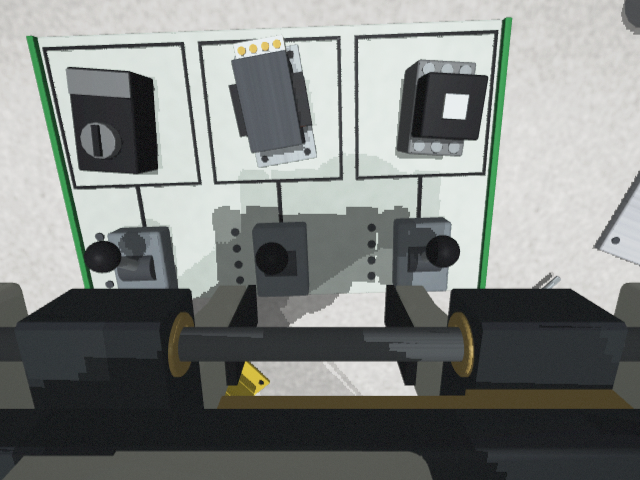

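The wrist view shows the transformer core top at corners about (232,57), (285,50), (303,150) and (248,160), and the middle ball at (271,258). The other balls are at (102,256) and (443,251).

Run:
```python
from h import *
a=np.load('w1.npy');st=dict(eef_pos=a[:3],ee_rot=a[3:])
c=ray('wrist',[(232,57),(285,50),(303,150),(248,160)],.095,st);print('core',c,c.mean(0),np.hypot(*(c[0]-c[3])[:2]),np.hypot(*(c[0]-c[1])[:2]))
for i,j in((3,0),(2,1)):print('yaw',np.arctan2(*(c[i]-c[j])[1::-1])+np.pi)
print('foot',ray('wrist',[(298,46),(316,156),(257,167)],.035,st))
print('balls',ray('wrist',[(102,256),(271,258),(443,251)],.105,st))
b=ray('wrist',[(200,44),(341,38),(342,178),(213,182)],.03,st);print('bay',b,b.mean(0))
```

```text
core [[0.6234 0.2119 0.095 ]
 [0.629  0.1742 0.095 ]
 [0.5606 0.1603 0.095 ]
 [0.5519 0.2024 0.095 ]] [0.5912 0.1872 0.095 ] 0.07208965809108715 0.03810351228531849
yaw 0.1322135431568836
yaw 0.19979238649150366
foot [[0.6439 0.1687 0.035 ]
 [0.5529 0.151  0.035 ]
 [0.5413 0.2056 0.035 ]]
balls [[0.4742 0.3189 0.105 ]
 [0.4765 0.1841 0.105 ]
 [0.4865 0.0475 0.105 ]]
bay [[0.644  0.2536 0.03  ]
 [0.6522 0.1321 0.03  ]
 [0.5329 0.1258 0.03  ]
 [0.5255 0.2487 0.03  ]] [0.5887 0.1901 0.03  ]
```

Call:
arm_command([
  [[11,-20,0],[0,0,-1.5],0],
  [[11,-19,0],[0,0,0],0],
  [[0,0,25],[0,0,0],0],
  [[0,0,30],[0,0,0],0],
  [[0,0,0],[0,0,0],0],
  [[0,0,0],[0,0,0],0],
])

```text
t: 4.4
eef_pos: [0.5175, 0.184, 0.1926]
ee_rot: [3.139, 0.003, 0.058]
force: [0.8, -0.5, 1.9]
width: 0.016
```

Call:
arm_command([
  [[0,0,30],[0,0,0],0],
  [[0,0,30],[0,0,0],0],
  [[0,0,26],[0,0,0],0],
  [[0,0,0],[0,0,0],0],
  [[0,0,0],[0,0,0],0],
])

```text
t: 4.82
eef_pos: [0.5187, 0.1846, 0.1086]
ee_rot: [3.141, 0.0, 0.06]
force: [1.3, -0.1, 0.8]
width: 0.0006
```

Call:
arm_command([
  [[-12,0,0],[0,0,0],0],
  [[-12,0,0],[0,0,0],0],
  [[-12,0,0],[0,0,0],0],
  [[-12,0,0],[0,0,0],0],
  [[-12,0,0],[0,0,0],0],
  [[0,0,0],[0,0,0],0],
])

```text
t: 5.32
eef_pos: [0.4561, 0.1806, 0.1083]
ee_rot: [-3.141, 0.0, 0.061]
force: [-0.5, 0.4, 0.5]
width: 0.0004
```

Call:
arm_command([
  [[-4,0,0],[0,0,0],0],
  [[-4,0,0],[0,0,0],0],
  [[0,0,0],[0,0,0],0],
])

```text
t: 5.57
eef_pos: [0.4509, 0.1811, 0.1081]
ee_rot: [-3.141, -0.002, 0.061]
force: [3.3, -0.5, 0.2]
width: 0.0003
```

Call:
arm_command([
  [[-3,0,0],[0,0,0],0],
  [[0,0,0],[0,0,0],0],
  [[0,0,0],[0,0,0],0],
])

```text
t: 5.82
eef_pos: [0.4499, 0.1815, 0.1086]
ee_rot: [-3.14, -0.004, 0.062]
force: [9.6, -1.5, 1.8]
width: 0.0006
```

Call:
arm_command([
  [[-3,0,0],[0,0,0],0],
  [[0,0,0],[0,0,0],0],
  [[0,0,0],[0,0,0],0],
])

```text
t: 6.07
eef_pos: [0.449, 0.182, 0.1091]
ee_rot: [-3.139, -0.008, 0.062]
force: [18.3, -4.2, -3.6]
width: 0.0001
```

Call:
arm_command([
  [[10,0,0],[0,0,0],0],
  [[10,0,0],[0,0,0],0],
  [[0,0,-35],[0,0,0],0],
  [[0,0,-35],[0,0,-3.7],0.8],
  [[20,0,-35],[0,0,-3.7],0.8],
  [[20,0,-35],[0,0,0],0.8],
  [[0,0,0],[0,0,0],0.8],
  [[0,0,0],[0,0,0],0.8],
])

```text
t: 6.73
eef_pos: [0.5053, 0.1882, 0.2488]
ee_rot: [-3.14, -0.001, 0.189]
force: [0.6, -0.3, -1.6]
width: 0.0283
```

Run:
```python
from h import *
st=arm.get_state();f=arm.grab_frame('wrist')[:,:,::-1];cv2.imwrite('pics/w2.png',f);np.save('w2.npy',np.r_[st['eef_pos'],st['ee_rot']])
print(st['t'],st['eef_pos'],st['ee_rot'],st['width'])
```

```text
6.7333 [0.5053 0.1882 0.2488] [-3.1402 -0.0015  0.1886] 0.028255554062548177
```

View pics/w2.png

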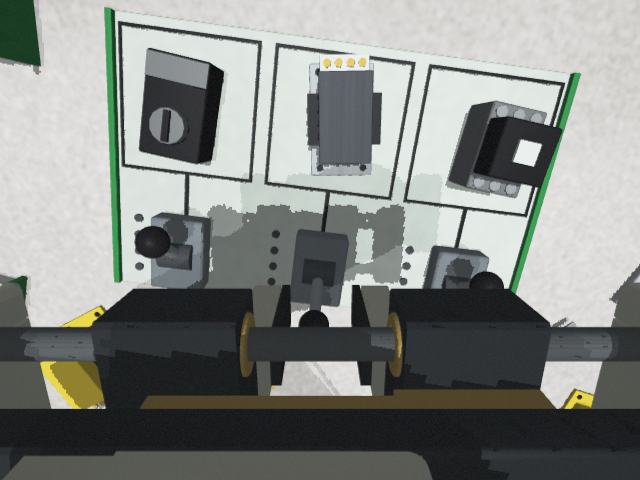

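The middle lever now leans towards the robot, with its ball at (314,318), and the other two are still on. The transformer core sits square to the tool, corners about (320,70) to (373,163), front foot edge at (311..368,174).

Run:
```python
from h import *
a=np.load('w2.npy');st=dict(eef_pos=a[:3],ee_rot=a[3:])
y=a[5];R=np.array([[np.cos(y),np.sin(y)],[np.sin(y),-np.cos(y)]])
c=ray('wrist',[(320,70),(373,70),(373,163),(320,163)],.095,st);print('core',c.mean(0),'tool',(c.mean(0)-a[:3])[:2]@R,(c[:,:2]-a[:2])@R)
b=ray('wrist',[(311,174.5),(368,174.5)],.035,st);print('foot front tool',(b[:,:2]-a[:2])@R)
print('lever ball',ray('wrist',[(314,318)],.105,st))
# plate from scene view check
print('stop corners px scene guess', proj('scene',[[.485,-.355,.01]]))
```

```text
core [0.5938 0.1863 0.095 ] tool [0.0866 0.0184] [[ 0.1194 -0.0013]
 [ 0.1194  0.0369]
 [ 0.0538  0.0394]
 [ 0.0538 -0.0014]]
foot front tool [[ 0.0387 -0.01  ]
 [ 0.0387  0.0434]]
lever ball [[0.432  0.1808 0.105 ]]
stop corners px scene guess [[153.7775 277.3203]]
```

Call:
arm_command([
  [[29,6,0],[0,0,0],0.8],
  [[29,6,0],[0,0,0],0.8],
  [[29,6,0],[0,0,0],0.8],
  [[0,0,30],[0,0,0],0.8],
  [[0,0,30],[0,0,0],0.8],
  [[0,0,30],[0,0,0],0.8],
  [[0,0,25],[0,0,0],0.8],
  [[0,0,15],[0,0,0],0.8],
  [[0,0,15],[0,0,0],0.8],
  [[0,0,0],[0,0,0],0.8],
  [[0,0,0],[0,0,0],0.8],
])

```text
t: 7.7
eef_pos: [0.5913, 0.1856, 0.1007]
ee_rot: [3.14, 0.004, 0.19]
force: [0.2, 0.5, 0.6]
width: 0.0702
```

Call:
arm_command([
  [[0,0,0],[0,0,0],0.4],
  [[0,0,0],[0,0,0],0.4],
  [[0,0,0],[0,0,0],0.4],
  [[0,0,0],[0,0,0],0.4],
  [[0,0,0],[0,0,0],0.4],
  [[0,0,0],[0,0,0],0.4],
  [[0,0,0],[0,0,0],0.4],
  [[0,0,0],[0,0,0],0.4],
], newtons=45)

```text
t: 8.37
eef_pos: [0.5929, 0.1864, 0.1032]
ee_rot: [-3.141, -0.001, 0.19]
force: [-1.1, -0.6, 4.7]
width: 0.0391
```

Call:
arm_command([
  [[0,0,0],[0,0,0],0],
  [[0,0,0],[0,0,0],0],
  [[0,0,-10],[0,0,0],0],
  [[0,0,-20],[0,0,0],0],
  [[0,0,-25],[0,0,0],0],
  [[0,0,-25],[0,0,0],0],
  [[0,0,-25],[0,0,0],0],
  [[0,0,-15],[0,0,0],0],
  [[0,0,0],[0,0,0],0],
  [[0,0,0],[0,0,0],0],
])

```text
t: 9.2
eef_pos: [0.5922, 0.1864, 0.2222]
ee_rot: [-3.141, 0.0, 0.189]
force: [-0.3, -0.0, -6.6]
width: 0.0395
```

Run:
```python
from h import *
st=arm.get_state();print(st['t'],st['force'],st['width'],st['q'])
f=arm.grab_frame('top')[:,:,::-1];cv2.imwrite('pics/top1.png',f)
c=cv2.resize(f[205:305,365:475],None,fx=6,fy=6,interpolation=cv2.INTER_CUBIC);cv2.imwrite('pics/crop2.png',c)
```

```text
9.2 [-0.25   -0.0178 -6.6363] 0.03947895984136184 [ 0.6185  0.2883 -0.1509 -0.0011 -1.1316  1.142 ]
```

View pics/crop2.png

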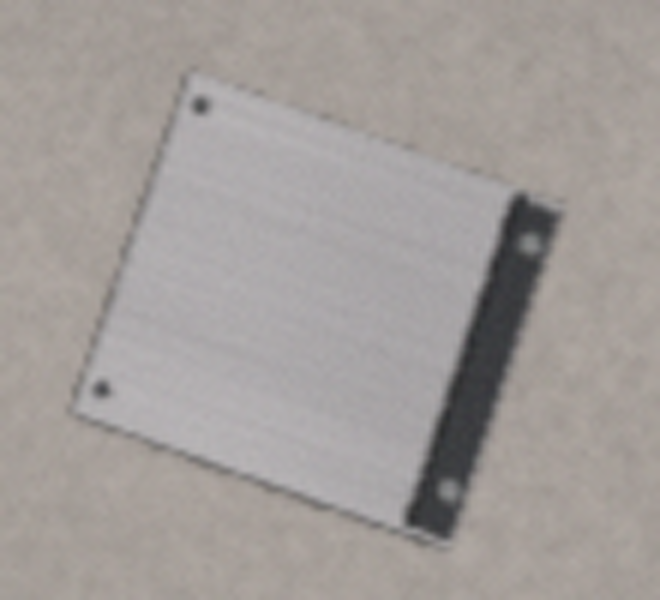

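The lift is good: width 39.5 mm and 6.6 N on the wrist. Crop 2 shows the plate corners at (188,72), (562,207), (445,545) and (77,410), and the stop's inner edge from (515,195) to (408,522).

Run:
```python
from h import *
P=lambda l:(np.array(l)+.5)/6-.5+[365,205]
c=ray('top',P([(188,72),(77,410),(445,545),(562,207)]),.01)[:,:2]
print(c)
x=((c[2]-c[1])+(c[3]-c[0]))/2;L=np.linalg.norm(x);yx=np.arctan2(x[1],x[0]);s=((c[0]-c[1])+(c[3]-c[2]))/2
print('L',L,'W',np.linalg.norm(s),'yaw',yx,'side yaw',np.arctan2(s[1],s[0])-np.pi/2, np.arctan2(s[1],s[0])+np.pi/2)
u=np.array([np.cos(yx),np.sin(yx)]);cen=c.mean(0);print('origin',cen+u*.0075,'stop_face',cen+u*.0675)
e=ray('top',P([(515,195),(408,522)]),.025)[:,:2];d=e[0]-e[1];print('stop edge z25',e,e.mean(0),np.arctan2(d[1],d[0])-np.pi/2,np.linalg.norm(d))
e=ray('top',P([(515,195),(408,522)]),.01)[:,:2];print('z10',e.mean(0))
```

```text
[[ 0.623  -0.2057]
 [ 0.4649 -0.1559]
 [ 0.4076 -0.3251]
 [ 0.5646 -0.38  ]]
L 0.1812336136655602 W 0.16602551340589355 yaw -1.89572677409532 side yaw -1.8920021106803449 1.2495905429094483
origin [ 0.5126 -0.2738] stop_face [ 0.4935 -0.3307]
stop edge z25 [[ 0.5677 -0.3539]
 [ 0.4175 -0.3044]] [ 0.4926 -0.3292] -1.889081628551164 0.15817633946562232
z10 [ 0.4936 -0.3331]
```

Call:
arm_command([
  [[-6,16,0],[0,0,0],0],
  [[-12,32,0],[0,0,0],0],
  [[-12,32,0],[0,0,0],0],
  [[-12,32,0],[0,0,0],0],
  [[-12,32,0],[0,0,0],0],
  [[-12,32,0],[0,0,0],0],
  [[-12,32,0],[0,0,0],0],
  [[-12,32,0],[0,0,0],0],
  [[-12,32,0],[0,0,0],0],
  [[-12,32,0],[0,0,0],0],
  [[-12,32,0],[0,0,0],0],
  [[-12,32,0],[0,0,0],0],
  [[-12,32,0],[0,0,0],0],
  [[-6,16,0],[0,0,0],0],
  [[-6,13,0],[0,0,0],0],
  [[0,0,0],[0,0,0],0],
])

```text
t: 10.58
eef_pos: [0.5121, -0.2678, 0.2201]
ee_rot: [-3.14, 0.004, 0.187]
force: [-0.0, -0.6, -6.5]
width: 0.0394
```

Call:
arm_command([
  [[0,0,0],[0,0,4],0],
  [[0,0,0],[0,0,7],0],
  [[0,0,0],[0,0,7],0],
  [[0,0,0],[0,0,7],0],
  [[0,0,0],[0,0,7],0],
  [[0,0,0],[0,0,7],0],
  [[0,0,0],[0,0,7],0],
  [[0,0,0],[0,0,7],0],
  [[0,0,0],[0,0,7],0],
  [[0,0,0],[0,0,7],0],
  [[0,0,0],[0,0,7],0],
  [[0,0,0],[0,0,7],0],
  [[0,0,0],[0,0,7],0],
  [[0,0,0],[0,0,7],0],
  [[0,0,0],[0,0,7],0],
  [[0,0,0],[0,0,7],0],
  [[0,0,0],[0,0,7],0],
  [[0,0,0],[0,0,3.2],0],
  [[0,0,0],[0,0,0],0],
  [[0,0,0],[0,0,0],0],
])

```text
t: 12.25
eef_pos: [0.5137, -0.265, 0.2212]
ee_rot: [3.139, 0.0, -1.889]
force: [0.7, -0.4, -5.7]
width: 0.0395
```

Call:
arm_command([
  [[0,0,15],[0,0,0],0],
  [[0,0,25],[0,0,0],0],
  [[0,0,25],[0,0,0],0],
  [[0,0,25],[0,0,0],0],
  [[0,0,20],[0,0,0],0],
  [[0,0,10],[0,0,0],0],
  [[0,0,8],[0,0,0],0],
  [[0,0,0],[0,0,0],0],
  [[0,0,0],[0,0,0],0],
])

```text
t: 13.0
eef_pos: [0.5149, -0.2656, 0.095]
ee_rot: [-3.141, -0.0, -1.89]
force: [0.7, 0.1, -4.6]
width: 0.0398
```

Run:
```python
from h import *
st=arm.get_state();f=arm.grab_frame('wrist')[:,:,::-1];cv2.imwrite('pics/w3.png',f);np.save('w3.npy',np.r_[st['eef_pos'],st['ee_rot']])
print(st['t'],st['eef_pos'],st['ee_rot'],st['width'],st['force'])
```

```text
13.0 [ 0.5149 -0.2656  0.095 ] [-3.1412 -0.0003 -1.8898] 0.03980993794495481 [ 0.658   0.0647 -4.6117]
```

View pics/w3.png

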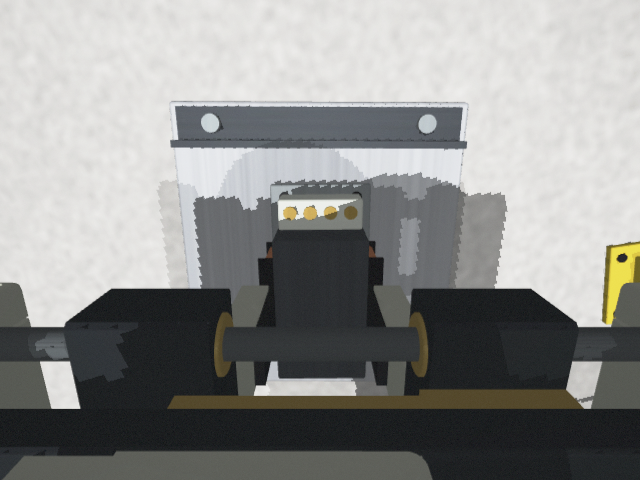

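The view shows the foot's terminal edge at row 183 (columns 271–371) and the stop's upright at rows 141–148 (columns 171–467). I'll measure the gap and the angle.

Run:
```python
from h import *
f=cv2.imread('pics/w3.png');g=cv2.GaussianBlur(cv2.cvtColor(f,6),(1,5),0).astype(int)
d=np.diff(g,axis=0)
c=np.arange(185,455);r=np.array([134+np.argmax(d[134:158,i]) for i in c])
p=np.polyfit(c,r,1);k=abs(r-np.polyval(p,c))<2;p=np.polyfit(c[k],r[k],1);print('stop inner',p,np.polyval(p,320),k.sum(),np.degrees(np.arctan(p[0])))
c2=np.arange(276,368);r2=np.array([174+np.argmax(abs(d[174:192,i])) for i in c2])
print(r2[::6])
p2=np.polyfit(c2,r2,1);k=abs(r2-np.polyval(p2,c2))<2;p2=np.polyfit(c2[k],r2[k],1);print('foot',p2,np.polyval(p2,320),k.sum())
a=np.load('w3.npy');st=dict(eef_pos=a[:3],ee_rot=a[3:]);y=a[5];R=np.array([[np.cos(y),np.sin(y)],[np.sin(y),-np.cos(y)]])
T=lambda uv,z:(ray('wrist',uv,z,st)[:,:2]-a[:2])@R
print(T([(185,np.polyval(p,185)),(455,np.polyval(p,455)),(171,145),(467,145)],.025))
print(T([(271,183),(371,183)],.027))
```

```text
stop inner [  0.0042 146.028 ] 147.38359963277458 270 0.24272080695248546
[181 191 180 182 180 181 179 181 179 180 180 180 181 179 181 179]
foot [ -0.0178 186.0774] 180.39339465253272 71
[[ 0.0695 -0.0722]
 [ 0.0688  0.0738]
 [ 0.0705 -0.0797]
 [ 0.0704  0.0802]]
[[ 0.0503 -0.0262]
 [ 0.0502  0.0288]]
```

Call:
arm_command([
  [[6,0,4],[0,0,0.3],0],
  [[6,0,4],[0,0,0],0],
  [[3,0,2],[0,0,0],0],
  [[0,0,0],[0,0,0],0],
  [[0,0,0],[0,0,0],0],
  [[0,0,0],[0,0,0],0],
])

```text
t: 13.55
eef_pos: [0.5097, -0.2799, 0.0847]
ee_rot: [-3.141, -0.0, -1.896]
force: [0.7, 1.1, -5.0]
width: 0.0394
```

Call:
arm_command([
  [[2,0,0],[0,0,0],0],
  [[0,0,0],[0,0,0],0],
  [[0,0,0],[0,0,0],0],
])

```text
t: 13.8
eef_pos: [0.5091, -0.2816, 0.0847]
ee_rot: [-3.141, -0.0, -1.896]
force: [0.2, -0.1, -5.8]
width: 0.0399
```

Call:
arm_command([
  [[1,0,0],[0,0,0],0],
  [[0,0,0],[0,0,0],0],
  [[0,0,0],[0,0,0],0],
])

```text
t: 14.05
eef_pos: [0.5088, -0.2825, 0.0846]
ee_rot: [-3.142, -0.0, -1.896]
force: [-0.1, -0.7, -6.4]
width: 0.0397
```

Call:
arm_command([
  [[1,0,0],[0,0,0],0],
  [[0,0,0],[0,0,0],0],
  [[0,0,0],[0,0,0],0],
])

```text
t: 14.3
eef_pos: [0.5084, -0.2835, 0.0845]
ee_rot: [3.142, 0.0, -1.896]
force: [0.1, -0.6, -5.6]
width: 0.0391
```

Not in contact yet after 19 mm, so I'll carry on in small steps.

Call:
arm_command([
  [[1,0,0],[0,0,0],0],
  [[0,0,0],[0,0,0],0],
  [[0,0,0],[0,0,0],0],
])

```text
t: 14.55
eef_pos: [0.5083, -0.2842, 0.0846]
ee_rot: [-3.141, 0.0, -1.896]
force: [1.5, 3.3, -5.3]
width: 0.0396
```

Call:
arm_command([
  [[1,0,0],[0,0,0],0],
  [[0,0,0],[0,0,0],0],
  [[0,0,0],[0,0,0],0],
])

```text
t: 14.8
eef_pos: [0.5082, -0.2847, 0.0847]
ee_rot: [-3.141, 0.001, -1.896]
force: [1.8, 8.2, -4.8]
width: 0.0399
```

Call:
arm_command([
  [[1,0,0],[0,0,0],0],
  [[0,0,0],[0,0,0],0],
  [[0,0,0],[0,0,0],0],
])

```text
t: 15.05
eef_pos: [0.5082, -0.2851, 0.0848]
ee_rot: [-3.141, 0.002, -1.896]
force: [1.9, 10.1, -2.7]
width: 0.0391
```

It is touching the stop at about 10 N. Now I'll lower in small steps.

Call:
arm_command([
  [[0,0,0.7],[0,0,0],0],
  [[0,0,0],[0,0,0],0],
  [[0,0,0.5],[0,0,0],0],
  [[0,0,0],[0,0,0],0],
])

```text
t: 15.38
eef_pos: [0.5084, -0.2849, 0.084]
ee_rot: [-3.14, 0.002, -1.896]
force: [1.1, 12.3, 1.2]
width: 0.0398
```

Call:
arm_command([
  [[0,0,0.5],[0,0,0],0],
  [[0,0,0],[0,0,0],0],
  [[0,0,0],[0,0,0],0],
])

```text
t: 15.63
eef_pos: [0.5085, -0.2849, 0.0839]
ee_rot: [-3.14, 0.002, -1.896]
force: [0.9, 14.1, 4.4]
width: 0.0395
```

Call:
arm_command([
  [[0,0,0.5],[0,0,0],0],
  [[0,0,0],[0,0,0],0],
  [[0,0,0],[0,0,0],0],
])

```text
t: 15.88
eef_pos: [0.5086, -0.2847, 0.0837]
ee_rot: [-3.14, 0.002, -1.896]
force: [1.1, 15.3, 7.4]
width: 0.0401
```

Call:
arm_command([
  [[-1.5,0,0],[0,0,0],0],
  [[0,0,0],[0,0,0],0],
  [[0,0,0],[0,0,0],0],
])

```text
t: 16.13
eef_pos: [0.5087, -0.2841, 0.0834]
ee_rot: [-3.14, 0.001, -1.896]
force: [0.3, 10.5, 3.9]
width: 0.0396
```

Call:
arm_command([
  [[0,0,0.5],[0,0,0],0],
  [[0,0,0],[0,0,0],0],
  [[0,0,0],[0,0,0],0],
])

```text
t: 16.38
eef_pos: [0.5087, -0.284, 0.0833]
ee_rot: [-3.14, 0.001, -1.896]
force: [-1.1, 10.7, 7.4]
width: 0.0393
```

Call:
arm_command([
  [[0,0,0],[0,0,0],0.42],
  [[0,0,0],[0,0,0],0.44],
  [[0,0,0],[0,0,0],0.46],
  [[0,0,0],[0,0,0],0.5],
  [[0,0,0],[0,0,0],0.6],
  [[0,0,0],[0,0,0],0.7],
  [[0,0,0],[0,0,0],0.8],
  [[0,0,0],[0,0,0],0.8],
], newtons=10)

```text
t: 17.05
eef_pos: [0.508, -0.2852, 0.082]
ee_rot: [-3.141, -0.0, -1.896]
force: [-0.2, -0.1, -0.5]
width: 0.065
```

Call:
arm_command([
  [[0,0,-5],[0,0,0],0.8],
  [[0,0,-10],[0,0,0],0.8],
  [[0,0,-20],[0,0,0],0.8],
  [[0,0,-30],[0,0,0],0.8],
  [[-15,0,-35],[0,0,0],0.8],
  [[-30,0,-20],[0,0,0],0.8],
  [[-25,0,0],[0,0,0],0.8],
  [[0,0,0],[0,0,0],0.8],
  [[0,0,0],[0,0,0],0.8],
])

```text
t: 17.8
eef_pos: [0.5308, -0.2177, 0.2033]
ee_rot: [-3.14, 0.0, -1.894]
force: [0.6, -0.3, -0.8]
width: 0.0702
```

Run:
```python
from h import *
st=arm.get_state();f=arm.grab_frame('wrist')[:,:,::-1];cv2.imwrite('pics/w4.png',f);np.save('w4.npy',np.r_[st['eef_pos'],st['ee_rot']])
print(st['t'],st['eef_pos'],st['ee_rot'],st['width'],st['force'])
```

```text
17.8 [ 0.5308 -0.2177  0.2033] [-3.1398  0.0005 -1.894 ] 0.0701715692556523 [ 0.6078 -0.2528 -0.7754]
```

View pics/w4.png

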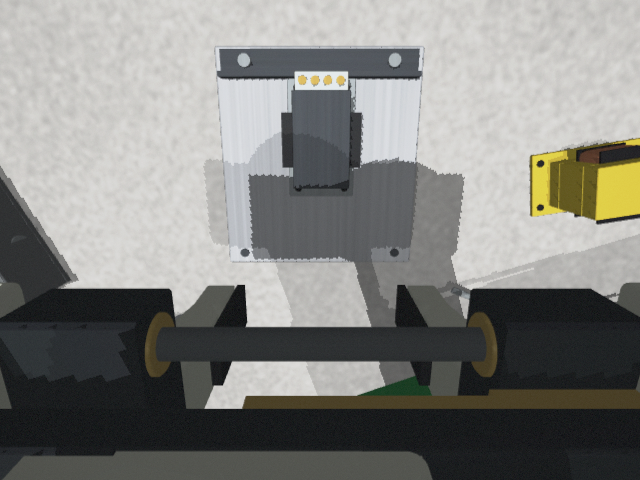

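The transformer stands upright at the stop and the gripper is clear. I'll check the contact line and foot corners in one enlarged crop, using the wrist and top views.

Run:
```python
from h import *
f=cv2.imread('pics/w4.png')
a=cv2.resize(f[62:202,272:372],None,fx=4,fy=4,interpolation=cv2.INTER_CUBIC)
t=arm.grab_frame('top')[:,:,::-1];cv2.imwrite('pics/top2.png',t)
b=cv2.resize(t[190:302,170:270],(400,448),interpolation=cv2.INTER_CUBIC);b=cv2.copyMakeBorder(b,0,112,0,0,0)
cv2.imwrite('pics/crop3.png',np.hstack([a,b]))
P=np.load('w4.npy');st=dict(eef_pos=P[:3],ee_rot=P[3:]);y=P[5];R=np.array([[np.cos(y),np.sin(y)],[np.sin(y),-np.cos(y)]])
T=lambda uv,z:(ray('wrist',uv,z,st)[:,:2]-P[:2])@R
print('stop inner top',T([(218,79),(422,79)],.025),'foot rear',T([(289,195),(352,195)],.015))
```

```text
stop inner top [[ 0.1172 -0.0797]
 [ 0.1171  0.0804]] foot rear [[ 0.024  -0.0271]
 [ 0.024   0.0285]]
```

View pics/crop3.png

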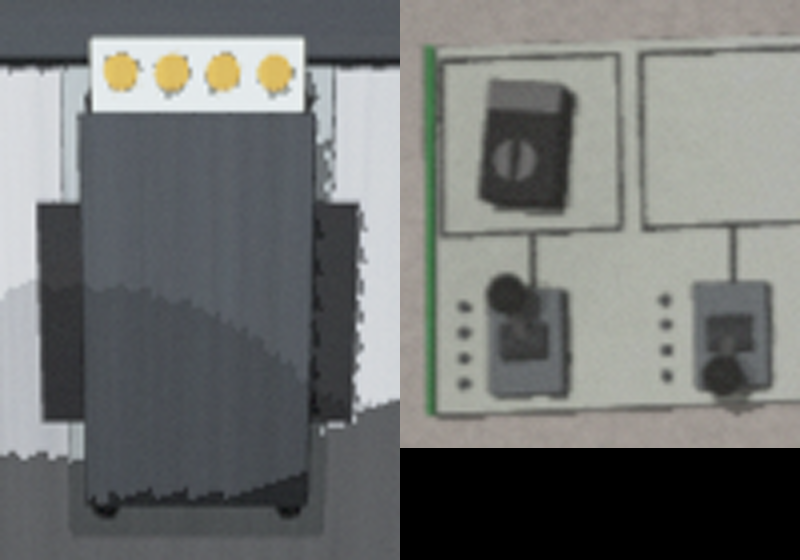

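```bash
python3 -c "
from station import arm
print(arm.job_done())"
```

```text
the job is handed in; nothing more can be done
None
```

I switched off the middle bay's lever and set the transformer upright on the test plate, its terminal-end foot against the stop. I then handed the job in at about 18 s of the 54 s allowed; no verdict is reported.

- **Lever:** The transformer was in the middle bay. I pulled that lever towards the robot before touching the transformer, until the reaction rose to about 18 N at its end stop. The pictures afterwards show it leaning to the robot. I last saw the right lever still on just before the transfer, and the left one still on in the last top view. I did not look at the right lever or the contactor again after that.
- **Placing:** I pressed the foot against the stop at about 10 N, lowered the transformer onto the plate with about 7 N and released it there. The last pictures show it upright with no visible gap. It is parallel to the stop, and its foot is centred within the stop's length to about 1 mm.
- **Check that disagreed:** From the last picture I measured 93 mm from the foot's rear edge to the stop face, where a 96 mm foot should give 96. I put that down to camera and pixel error, since there is no sign of a gap.

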